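# Find the loose canister cap, nip it home and tag the canister

## Task

One of the three canister caps has not been screwed down: feel each cap by turning it gently clockwise, and when you find the one that gives, tighten it fully home against its stop. Then put the white tag collar over that cap so that it lies flat on the canister's shoulder around the neck, as a sign that the cap was loose. Never twist so hard that a whole canister is dragged round in its cup, and leave the jar, mug and soap bottle alone.

Things in the scene. Friction and masses are not known exactly. Their poses are not given: they have to be found in the camera images.
- cup_a: Left (+y) of three alike steel cups (120 mm across, 28 mm high) fixed on a 4 mm tray. In it stands can_a: a round white plastic canister, 110 mm across, flat shoulder 130 mm above this point, with a short neck and grey screw cap on its axis. Origin: centre of the cup's underside, on the axis; z up; all three cups have one yaw.
- can_a (a joint): Swivel of the whole canister can_a in its cup about the upright axis, rad, 0 at the start, growing clockwise from above. It sits snugly: under about 0.6 N m it stays put, a harder twist on its cap (from 0.7 N m) drags it round.
- cap_a (a joint): Angle of the grey cap on can_a, rad, relative to the can: 0 at the start, grows as it turns clockwise from above (tightens); it cannot go below 0. A tight cap gives up to 0.1 rad of play, then holds. One of the three is loose (a different one each time): it turns under about 0.12 N m to a hard stop 0.5 to 0.9 rad on, differing from can to can, and stays where left.
- cap_a_bar (a point): Top centre of cap_a's grip bar, on the cap axis, 184 mm above the cup's underside; x runs along the bar (along the cup's x at the start). Bar 54 mm long, 12 wide, 24 high, standing across a round cap 60 mm wide, 12 thick (its top 24 mm below this point). Below the cap: neck 59 mm wide, 18 high.
- cup_b: Middle of three alike steel cups (120 mm across, 28 mm high) fixed on a 4 mm tray. In it stands can_b: a round white plastic canister, 110 mm across, flat shoulder 130 mm above this point, with a short neck and grey screw cap on its axis. Origin: centre of the cup's underside, on the axis; z up; all three cups have one yaw.
- can_b (a joint): Swivel of the whole canister can_b in its cup about the upright axis, rad, 0 at the start, growing clockwise from above. It sits snugly: under about 0.6 N m it stays put, a harder twist on its cap (from 0.7 N m) drags it round.
- cap_b (a joint): Angle of the grey cap on can_b, rad, relative to the can: 0 at the start, grows as it turns clockwise from above (tightens); it cannot go below 0. A tight cap gives up to 0.1 rad of play, then holds. One of the three is loose (a different one each time): it turns under about 0.12 N m to a hard stop 0.5 to 0.9 rad on, differing from can to can, and stays where left.
- cap_b_bar (a point): Top centre of cap_b's grip bar, on the cap axis, 184 mm above the cup's underside; x runs along the bar (along the cup's x at the start). Bar 54 mm long, 12 wide, 24 high, standing across a round cap 60 mm wide, 12 thick (its top 24 mm below this point). Below the cap: neck 59 mm wide, 18 high.
- cup_c: Right (-y) of three alike steel cups (120 mm across, 28 mm high) fixed on a 4 mm tray. In it stands can_c: a round white plastic canister, 110 mm across, flat shoulder 130 mm above this point, with a short neck and grey screw cap on its axis. Origin: centre of the cup's underside, on the axis; z up; all three cups have one yaw.
- can_c (a joint): Swivel of the whole canister can_c in its cup about the upright axis, rad, 0 at the start, growing clockwise from above. It sits snugly: under about 0.6 N m it stays put, a harder twist on its cap (from 0.7 N m) drags it round.
- cap_c (a joint): Angle of the grey cap on can_c, rad, relative to the can: 0 at the start, grows as it turns clockwise from above (tightens); it cannot go below 0. A tight cap gives up to 0.1 rad of play, then holds. One of the three is loose (a different one each time): it turns under about 0.12 N m to a hard stop 0.5 to 0.9 rad on, differing from can to can, and stays where left.
- cap_c_bar (a point): Top centre of cap_c's grip bar, on the cap axis, 184 mm above the cup's underside; x runs along the bar (along the cup's x at the start). Bar 54 mm long, 12 wide, 24 high, standing across a round cap 60 mm wide, 12 thick (its top 24 mm below this point). Below the cap: neck 59 mm wide, 18 high.
- collar: White flat plastic tag collar, 40 g, lying on the worktop at one side of the row: a ring 6 mm thick, hole 70 mm across, 86 mm outside, with an upright finger tab. Origin: centre of the hole, at the underside; z up. The tab stands 63 mm from the origin towards the collar's -x, 10 mm thick (x), 24 mm wide (y), its top 66 mm above the underside.
- jar: Bystander: glass jar with a steel lid, 64 mm across, 100 mm high, at the other side of the row from the collar. Origin: centre of the underside.
- mug: Bystander: white mug, 76 mm across, 90 mm high, beyond the cans. Origin: centre of the underside.
- soap: Bystander: amber soap bottle, 60 mm across, 150 mm high, beyond the cans. Origin: centre of the underside.

How it is judged:
On the way:
1. The loose cap has been turned fully home (within 0.07 rad of its stop) ((value of joint cap_a above 0.48 rad or value of joint cap_b above 0.63 rad or value of joint cap_c above 0.78 rad)), for 0.2 s.
At the end, for the whole second after the job is handed in: The loose cap is home (within 0.07 rad of its stop); the collar lies still and flat (tilt under 0.1 rad) on the shoulder of that same canister, its centre within 10 mm of the cap axis and its underside 125 to 135 mm above the cup's underside; no canister has swivelled more than 0.12 rad (((value of joint cap_a above 0.48 rad and horizontal distance between collar and cap_a_bar below 0.01 m and z of collar in the frame of cup_a between 0.125 and 0.135 m and angle between collar's own z axis and vertical below 0.1 rad) or (value of joint cap_b above 0.63 rad and horizontal distance between collar and cap_b_bar below 0.01 m and z of collar in the frame of cup_b between 0.125 and 0.135 m and angle between collar's own z axis and vertical below 0.1 rad) or (value of joint cap_c above 0.78 rad and horizontal distance between collar and cap_c_bar below 0.01 m and z of collar in the frame of cup_c between 0.125 and 0.135 m and angle between collar's own z axis and vertical below 0.1 rad)) and linear speed of collar below 0.02 m/s and value of joint can_a between -0.12 and 0.12 rad and value of joint can_b between -0.12 and 0.12 rad and value of joint can_c between -0.12 and 0.12 rad); the robot touches nothing.
It fails at once if A canister is dragged round in its cup by more than 0.12 rad (not (value of joint can_a between -0.12 and 0.12 rad and value of joint can_b between -0.12 and 0.12 rad and value of joint can_c between -0.12 and 0.12 rad)).
It fails at once if The jar, mug or soap bottle is moved more than 20 mm (distance of any of jar, mug, soap from where it was at the start of the episode above 0.02 m).
It also fails if it takes over 72 s, if anything falls off the work surface, if the arm or the gripper's body presses on something with over 40 N, if the wrist force passes 120 N, or if a joint passes its speed limit or range.

## Robot

A 7-joint arm with a two-finger parallel gripper is mounted at the origin on the work surface. World frame = base frame: x ahead of the robot, y to its left, z up, the work surface at z = 0. Lengths are in m, angles in rad, forces in N, time in s.
With the tool pointing down it reaches from about 0.425 to 0.925 m from the base axis. Payload 6.8 kg.
Tool frame: the origin (TCP) lies on the mounting face of the last link; the fingertips stand 173 mm ahead of it and the grasp point (between the pads) lies 155 mm ahead of it (grip_point_offset is the distance from the TCP to the grasp point, in m); x points along the fingers, z is the direction in which the jaws open and shut, and the axes are right-handed (so a half turn about x gives the same grasp; the last joint's range is limited). The gripper opens to 85 mm and grips with 20 to 120 N. Pads are 22 mm wide; open, the fingers measure 114 mm over their backs; the gripper's body (76 mm by 85 mm) begins 54 mm behind the grasp point. The pads swing forward as they close: fully open they stand 13 mm farther back than shut.
Start: joints at [-1.441, 0.477, 0.022, 1.555, -0.011, 1.109, -0.083], TCP at [0.159, 0.656, 0.405] pointing down, gripper open.
Joint ranges: [-2.96, 2.96], [-0.34, 2.1], [-1.41, 1.46], [0.24, 2.44], [-1.37, 4.51], [0.17, 1.92], [-2.96, 2.96]. Speed limits (rad/s): [2.39, 2.39, 3.14, 3.14, 3.14, 3.14, 3.14].

## Interface

Orientations are given as a rotation vector (axis times angle).
In Python, from bench import * gives the robot as it stands. The module is installed in compiled form; this text tells all that it offers.
- The arm moves only by the tool servo_tool, never from a script. Its argument "motion" is a list of rows, each a list of 5 numbers: the shift along the tool's x, y, z in m, then the turn about the tool's x in degrees, then the gripper command: -1 is fully open, 1 is shut, values between are in proportion. In form: [[dx, dy, dz, turn, fingers], ...]. A call has 1 to 8 rows; each row is the pose to reach, as a shift and turn from the pose measured when the call began, along the tool's axes at that moment; what a row does not reach only later rows make up. A row lasts 1/10 s, in which the tool goes at most 50 mm and 8.59 degrees, less where a joint would pass 70% of its speed; a pose out of reach is approached as far as the arm can. A call with a gripper value outside its range is refused whole. The fingers move at their own pace and stop on an object; "force" is the grip in N (left out, the last holds). Time passes only in rows, so rows that repeat a pose let the fingers close. It gives the time, the measured TCP pose, the force and the opening at its end, in the units of the state.
- get_obs(): the state, without advancing time (a new reading comes with each control period).
- grab_frame(name): name is "scene" or "top" or "wrist"; returns the picture (400x640x3 uint8, red, green, blue); there is no depth.
- camera_params(name): a dict with "mtx" (3x3 intrinsics, pixels), "world_to_cam" (4x4, takes a point from world to camera coordinates); the wrist camera has in their place "T_tool_cam" (4x4, takes a point from camera to tool coordinates, whose origin is the TCP and whose axes are the tool frame's). Camera axes: x right, y down, z forward; pixel columns grow to the right and rows downward; lengths in m; the calibration is good to about 2 mm. The wrist camera is an equidistant fisheye: a pixel r from the principal point sees the ray r / f radians off the axis. A picture is of the moment at which its call begins: read the wrist's pose just before it. camera_params takes no time and is no camera call.
- hand_in(): hands the job in, once; it reports no verdict.
The state is a dict: "clock": time; "joints": joint angles; "qvel": joint speeds; "tau": joint torques, N m; "tcp_pos": TCP position; "orientation": TCP orientation; "contact_force": force on the tool from outside, world axes, zero at the start; "moment": the same for the moment, N m; "grip_width": finger opening in m.
Only numpy, scipy, OpenCV 4.12 (cv2) and the standard library are available. Lean on these libraries where they do the work, as an engineer would, in place of code of your own. Each camera call takes 0.05 s, during which the arm holds its last target. There are 200 camera calls.

## Working session

There is one attempt and no reset: what is moved stays moved. The work goes in short steps, Python scripts to look and compute and a tool call to move; the robot and the scene stay as the last step left them, time stands still between calls to the robot, and variables do not carry over. Pictures are saved under pics/ and viewed, about 8 in all and at most 12, crops included, and the job is handed in when it is done.

Besides the shell and the picture viewer there is one more tool, called after "Emit:" as name([rows], argument=value, ...), one row to a line, values as JSON. servo_tool: Moves the arm, as the interface text tells. Its arguments: {"type":"object","properties":{"motion":{"type":"array","items":{"type":"array","items":{"type":"number"}}},"force":{"type":"number"}},"required":["motion"]}

```bash
mkdir -p pics; python3 - <<'E'
from bench import *
import cv2,numpy as np
o=get_obs();print(o)
for n in("scene","top"):
    cv2.imwrite(f"pics/{n}0.png",grab_frame(n)[:,:,::-1]);p=camera_params(n);print(n,p)
print(camera_params("wrist"))
E
```

```text
{'clock': 0.0, 'joints': array([-1.44112075,  0.47778908,  0.02231589,  1.55647925, -0.01149937,
        1.10931489, -0.08312819]), 'qvel': array([-0.00100734,  0.0003683 , -0.00034394,  0.00206957, -0.00028087,
       -0.00020143, -0.00094345]), 'tau': array([ 4.26296119e-04, -5.96450293e+01,  1.60789121e+00, -2.81199092e+01,
        1.23970862e-02,  9.31378832e-03, -1.92131733e-05]), 'tcp_pos': array([0.15890244, 0.65573081, 0.40372062]), 'orientation': array([-1.03353628,  1.3137524 ,  1.03144897]), 'contact_force': array([-0.84988119, -0.49025548, -0.22240694]), 'moment': array([0.04345981, 0.04794661, 0.02802473]), 'grip_width': 0.08527977976841469}
scene {'mtx': array([[430.64769609,   0.        , 317.94366604],
       [  0.        , 430.64769609, 200.46145558],
       [  0.        ,   0.        ,   1.        ]]), 'world_to_cam': array([[ 0.04872821,  0.99877613, -0.00847325, -0.03347382],
       [ 0.9052412 , -0.04774668, -0.42220686, -0.48725072],
       [-0.4220947 ,  0.01290306, -0.90645991,  1.48522497],
       [ 0.        ,  0.        ,  0.        ,  1.        ]])}
top {'
[... 241 characters left out ...]
    [-0.98401584,  0.02856178, -0.17577555,  0.63972078],
       [ 0.17624457,  0.01481024, -0.98423499,  0.98411203],
       [ 0.        ,  0.        ,  0.        ,  1.        ]])}
{'mtx': array([[309.70691629,   0.        , 320.94562919],
       [  0.        , 309.70691629, 206.90310479],
       [  0.        ,   0.        ,   1.        ]]), 'T_tool_cam': array([[-1.46916835e-03, -2.81778226e-01,  9.59478438e-01,
         3.16949876e-02],
       [ 1.08572816e-06, -9.59479474e-01, -2.81778528e-01,
         7.10730709e-02],
       [ 9.99998921e-01, -4.12938362e-04,  1.40994281e-03,
         1.69242559e-04],
       [ 0.00000000e+00,  0.00000000e+00,  0.00000000e+00,
         1.00000000e+00]])}
```

View pics/top0.png

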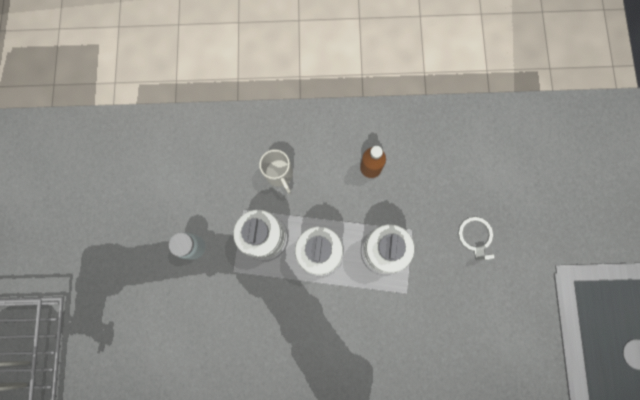

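View pics/scene0.png

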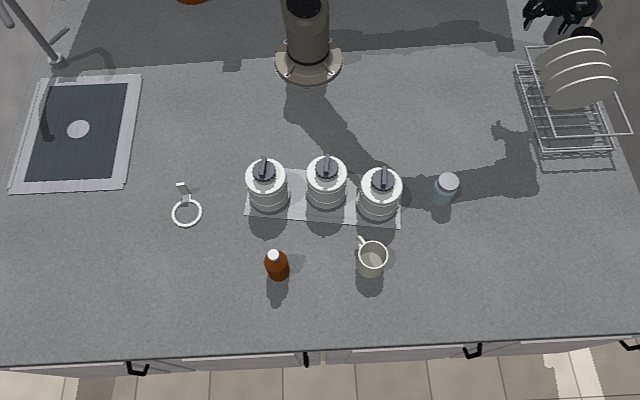

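```bash
python3 - <<'E'
import cv2,numpy as np
a=cv2.imread("pics/top0.png")[200:285,225:425];b=cv2.imread("pics/scene0.png")[145:225,235:415]
c=cv2.imread("pics/top0.png")[205:270,445:505]; d=cv2.imread("pics/scene0.png")[172:237,160:220]
f=lambda i,s:cv2.resize(i,None,fx=s,fy=s,interpolation=cv2.INTER_CUBIC)
A=f(a,3);B=f(b,3);C=f(c,3);D=f(d,3)
o=np.zeros((500,800,3),np.uint8)
o[:255,:600]=A;o[255:495,:540]=B;o[:195,605:785]=C;o[255:450,605:785]=D
cv2.imwrite("pics/z.png",o)
E
```

```text
(no output)
```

View pics/z.png

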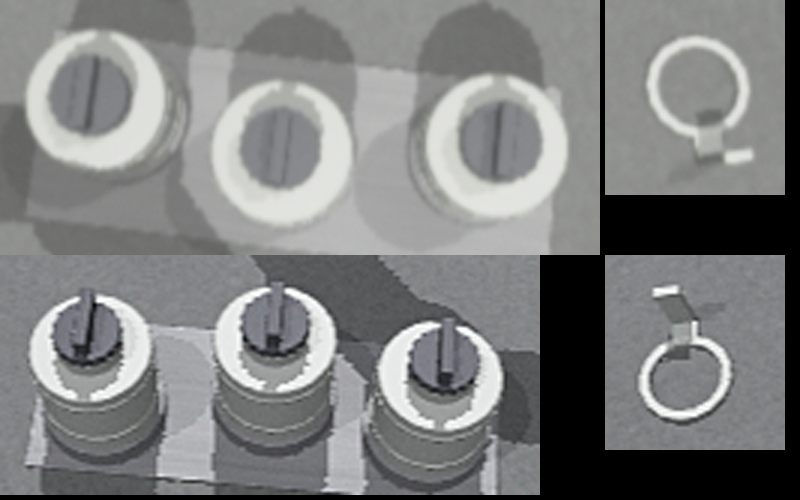

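```bash
cat > h.py <<'E'
from bench import *
import cv2,numpy as np
from scipy.spatial.transform import Rotation as R
def ray(n,u,v,z):
    p=camera_params(n);T=np.linalg.inv(p["world_to_cam"])
    d=T[:3,:3]@np.linalg.solve(p["mtx"],[u,v,1]);o=T[:3,3]
    return (o+d*(z-o[2])/d[2])[:2].round(4)
E
python3 - <<'E'
from h import *
T=lambda x,y,z:ray("top",225+x/3,200+y/3,z)
S=lambda x,y,z:ray("scene",235+x/3,145+(y-255)/3,z)
for n,s,c,b0,b1,sc in[("a",(97,99),(91,95),(96,57),(86,130),(444,358)),("b",(282,152),(281,146),(286,108),(278,184),(275,322)),("c",(496,146),(501,142),(506,102),(498,180),(88,333))]:
    q=T(*b0,.188)-T(*b1,.188)
    print(n,T(*s,.134),T(*c,.164),S(*sc,.164),q,np.arctan2(q[1],q[0]))
C=lambda x,y,z:ray("top",445+(x-605)/3,205+y/3,z)
D=lambda x,y,z:ray("scene",160+(x-605)/3,172+(y-255)/3,z)
print("ring",C(697,86,.004),D(685,378,.004),"tab",C(739,156,.066),D(665,292,.066))
o=get_obs();print(R.from_rotvec(o["orientation"]).as_matrix().round(3))
E
```

```text
a [0.5605 0.1721] [0.5604 0.1712] [0.5643 0.1738] [ 0.053 -0.007] -0.13131543898308753
b [0.5162 0.0307] [0.5187 0.0304] [0.5215 0.0321] [ 0.0542 -0.007 ] -0.12844030999412287
c [ 0.5163 -0.1319] [ 0.5173 -0.1315] [ 0.5237 -0.1295] [ 0.0555 -0.0088] -0.1572494853659002
ring [ 0.5573 -0.3729] [ 0.5604 -0.3723] tab [ 0.4941 -0.38  ] [ 0.499  -0.3783]
[[-0.    -0.972  0.236]
 [-0.002  0.236  0.972]
 [-1.    -0.    -0.002]]
```

Emit:
servo_tool([
  [0,-0.039,-0.029,0,-1],
  [0,-0.078,-0.058,0,-1],
  [0,-0.117,-0.086,0,-1],
  [0,-0.156,-0.115,-2,-1],
  [0,-0.195,-0.144,-4,-1],
  [0,-0.234,-0.173,-6,-1],
  [0,-0.273,-0.201,-6,-1],
  [0,-0.311,-0.23,-6,-1],
])

```text
clock: 0.9
tcp_pos: [0.408, 0.3571, 0.4041]
orientation: [-1.112, 1.271, 1.11]
contact_force: [0.6, -0.3, 0.6]
grip_width: 0.0853
```

Emit:
servo_tool([
  [0,-0.035,-0.032,0,-1],
  [0,-0.07,-0.065,0,-1],
  [0,-0.105,-0.097,0,-1],
  [0,-0.14,-0.13,0,-1],
  [0,-0.177,-0.163,0,-0.2],
  [0,-0.177,-0.163,0,-0.2],
  [0,-0.177,-0.163,0,-0.2],
])

```text
clock: 1.6
tcp_pos: [0.5623, 0.1706, 0.4039]
orientation: [-1.109, 1.273, 1.108]
contact_force: [-0.4, 0.7, -0.0]
grip_width: 0.0515
```

```bash
cat >> h.py <<'E'
def tool(o):
    return o["tcp_pos"],R.from_rotvec(o["orientation"]).as_matrix()
def proj(P,o):   # world -> wrist px
    p=camera_params("wrist");t,M=tool(o);q=np.linalg.inv(p["T_tool_cam"])@np.r_[M.T@(np.array(P)-t),1]
    r=np.hypot(q[0],q[1]);th=np.arctan2(r,q[2]);K=p["mtx"]
    return np.array([K[0,2],K[1,2]])+K[0,0]*th*q[:2]/max(r,1e-9)
def wray(u,v,z,o):  # wrist px -> world at height z
    p=camera_params("wrist");K=p["mtx"];t,M=tool(o);d=np.array([u-K[0,2],v-K[1,2]]);r=np.hypot(*d);th=r/K[0,0]
    c=np.r_[np.sin(th)*d/r,np.cos(th)];T=p["T_tool_cam"];w=M@T[:3,:3]@c;s=t+M@T[:3,3]
    return (s+w*(z-s[2])/w[2])[:2].round(4)
def rel(P,o):
    t,M=tool(o);return (M.T@(np.r_[P,0]-np.r_[t[:2],0])).round(4)
def jaw(o):
    M=tool(o)[1];return np.arctan2(M[1,2],M[0,2])
E
cat > w.py <<'E'
from h import *
import sys
o=get_obs();cv2.imwrite(sys.argv[1],grab_frame("wrist")[:,:,::-1])
print(o["clock"],o["tcp_pos"],jaw(o),o["grip_width"],o["moment"]);print(tool(o)[1].round(4))
E
python3 w.py pics/w1.png
```

```text
1.6 [0.56226031 0.17064752 0.40387422] 1.4343938499956457 0.05147268902033254 [ 0.06626028  0.06626002 -0.02703689]
[[-1.200e-03 -9.907e-01  1.360e-01]
 [-2.400e-03  1.360e-01  9.907e-01]
 [-1.000e+00  9.000e-04 -2.600e-03]]
```

View pics/w1.png

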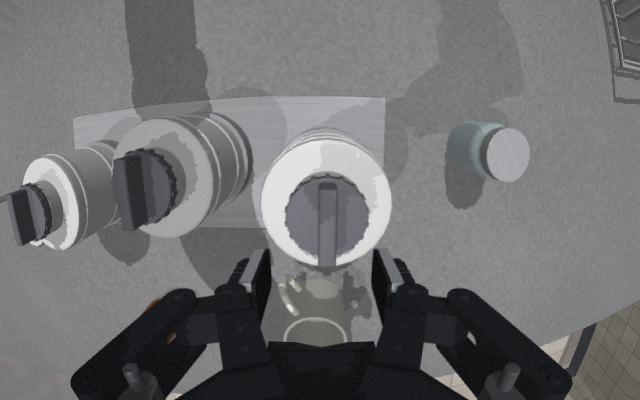

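```bash
python3 - <<'E'
from h import *
o=get_obs()
a=wray(328,185,.188,o);b=wray(327,266,.188,o)
print(a,b,(a+b)/2,np.linalg.norm(a-b),np.arctan2(*(b-a)[::-1]),"rel",rel((a+b)/2,o))
print("shoulder",[wray(*p,.134,o) for p in((261,202),(392,202),(326,138))])
print("cap",wray(285,217,.164,o),wray(368,217,.164,o))
for z in (.188,):
  print("b",wray(131,190,z,o),"c",wray(22,216,z,o))
E
```

```text
[0.5312 0.1807] [0.5855 0.1731] [0.55835 0.1769 ] 0.054829280498653286 -0.13905981692461275 rel [-0.      0.0037  0.0041]
shoulder [array([0.5495, 0.125 ]), array([0.5636, 0.2302]), array([0.5062, 0.1836])]
cap [0.5554 0.1473] [0.5633 0.2059]
b [0.5145 0.0445] c [ 0.5159 -0.1054]
```

Emit:
servo_tool([
  [0.02,0.004,0.0043,0,-0.2],
  [0.05,0.004,0.0043,0,-0.2],
  [0.063,0.004,0.0043,0,-0.2],
  [0.063,0.004,0.0043,0,0.3],
  [0.063,0.004,0.0043,0,1],
  [0.063,0.004,0.0043,0,1],
  [0.063,0.004,0.0043,0,1],
  [0.063,0.004,0.0043,0,1],
], force=20)

```text
clock: 2.45
tcp_pos: [0.5581, 0.1751, 0.342]
orientation: [-1.11, 1.274, 1.108]
contact_force: [-2.7, -4.7, 1.7]
grip_width: 0.0115
```

```bash
cat > s.py <<'E'
from h import *
o=get_obs();M=tool(o)[1]
print(o["clock"],"tcp",o["tcp_pos"].round(4),"jaw",round(jaw(o),4),"w",o["grip_width"].round(4),"F",o["contact_force"].round(2),"M",o["moment"].round(3),"tau7",o["tau"][6].round(3),"q7",o["joints"].round(3)[6])
E
python3 s.py
```

```text
Traceback (most recent call last):
  File "s.py", line 3, in <module>
    print(o["clock"],"tcp",o["tcp_pos"].round(4),"jaw",round(jaw(o),4),"w",o["grip_width"].round(4),"F",o["contact_force"].round(2),"M",o["moment"].round(3),"tau7",o["tau"][6].round(3),"q7",o["joints"].round(3)[6])
                                                                           ^^^^^^^^^^^^^^^^^^^^^
AttributeError: 'float' object has no attribute 'round'
```

```bash
sed -i 's/o\["grip_width"\].round(4)/round(o["grip_width"],4)/' s.py; python3 s.py
```

```text
2.45 tcp [0.5581 0.1751 0.342 ] jaw 1.435 w 0.0115 F [-2.67 -4.72  1.73] M [-0.976  0.52  -0.158] tau7 0.188 q7 1.127
```

Emit:
servo_tool([
  [0,0,0,1,1],
  [0,0,0,2,1],
  [0,0,0,3,1],
  [0,0,0,4,1],
  [0,0,0,4,1],
])

```text
clock: 2.95
tcp_pos: [0.5581, 0.1753, 0.3422]
orientation: [-1.058, 1.303, 1.055]
contact_force: [0.2, -1.0, -4.5]
grip_width: 0.0118
```

```bash
python3 s.py
```

```text
2.95 tcp [0.5581 0.1753 0.3422] jaw 1.365 w 0.0118 F [ 0.24 -0.98 -4.51] M [-0.054  0.004  0.215] tau7 -0.374 q7 1.064
```

Emit:
servo_tool([
  [0,0,0,1,1],
  [0,0,0,2,1],
  [0,0,0,2,1],
])

```text
clock: 3.25
tcp_pos: [0.5581, 0.1754, 0.3422]
orientation: [-1.032, 1.317, 1.029]
contact_force: [-0.6, -1.1, -4.9]
grip_width: 0.011
```

```bash
python3 s.py
```

```text
3.25 tcp [0.5581 0.1754 0.3422] jaw 1.3302 w 0.011 F [-0.56 -1.09 -4.87] M [-0.085 -0.035  0.623] tau7 -0.764 q7 1.032
```

Emit:
servo_tool([
  [0,0,0,-1.5,1],
  [0,0,0,-2,0.4],
  [0,0,0,-2,-0.2],
  [0,0,0,-2,-0.2],
  [-0.04,0,0,-2,-0.2],
  [-0.062,0,0,-2,-0.2],
])

```text
clock: 3.85
tcp_pos: [0.5587, 0.1757, 0.4065]
orientation: [-1.058, 1.301, 1.054]
contact_force: [1.2, 0.3, -0.8]
grip_width: 0.0512
```

```bash
python3 - <<'E'
from h import *
o=get_obs();print(o["clock"],o["tcp_pos"],jaw(o),rel([.517,.0355],o),rel([.516,-.126],o))
E
```

```text
3.85 [0.55874045 0.17565359 0.40652607] 1.3644166864329048 [ 0.0003  0.0121 -0.1457] [ 0.0008 -0.02   -0.304 ]
```

Emit:
servo_tool([
  [0,0.004,-0.048,-2,-0.2],
  [0,0.008,-0.096,-4,-0.2],
  [0,0.012,-0.145,-4,-0.2],
  [0,0.012,-0.145,-4,-0.2],
  [0,0.012,-0.145,-4,-0.2],
])

```text
clock: 4.35
tcp_pos: [0.5172, 0.0351, 0.4076]
orientation: [-1.108, 1.272, 1.103]
contact_force: [0.8, 1.4, -0.7]
grip_width: 0.0512
```

```bash
python3 w.py pics/w2.png; python3 - <<'E'
import cv2
i=cv2.imread("pics/w2.png")[120:320,170:470];cv2.imwrite("pics/w2c.png",cv2.resize(i,None,fx=2.5,fy=2.5,interpolation=cv2.INTER_CUBIC))
E
```

```text
4.35 [0.51722952 0.0351167  0.40757574] 1.4310651147003455 0.05122000640223085 [ 0.02003168 -0.00297419 -0.01035424]
[[ 0.0018 -0.9903  0.1393]
 [-0.0017  0.1393  0.9903]
 [-1.     -0.002  -0.0015]]
```

View pics/w2c.png

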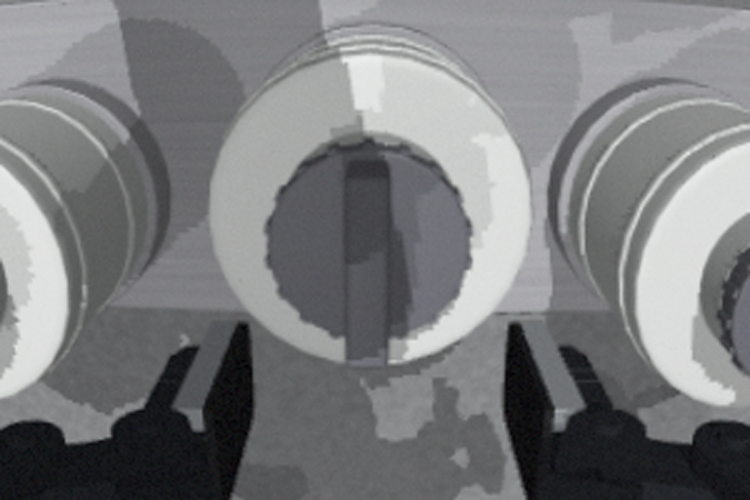

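```bash
python3 - <<'E'
from h import *
o=get_obs()
a=wray(317,192,.188,o);b=wray(316.8,265.5,.188,o)
print(a,b,(a+b)/2,np.linalg.norm(a-b),np.arctan2(*(b-a)[::-1]),"rel",rel((a+b)/2,o))
print("cap",(wray(277,214,.164,o)+wray(358,214,.164,o))/2)
E
```

```text
[0.4923 0.0377] [0.5428 0.0304] [0.51755 0.03405] 0.05102489588426412 -0.14356002424636555 rel [ 0.     -0.0004 -0.0026]
cap [0.5142  0.03465]
```

Emit:
servo_tool([
  [0.02,0.001,-0.002,0,-0.2],
  [0.05,0.001,-0.002,0,-0.2],
  [0.066,0.001,-0.002,0,-0.2],
  [0.066,0.001,-0.002,0,0.3],
  [0.066,0.001,-0.002,0,1],
  [0.066,0.001,-0.002,0,1],
  [0.066,0.001,-0.002,0,1],
], force=20)

```text
clock: 5.1
tcp_pos: [0.5165, 0.0325, 0.3422]
orientation: [-1.11, 1.273, 1.102]
contact_force: [-0.3, -8.7, -1.9]
grip_width: 0.0113
```

Emit:
servo_tool([
  [0,0,0,1,1],
  [0,0,0,2,1],
  [0,0,0,3,1],
  [0,0,0,4,1],
  [0,0,0,4,1],
])

```text
clock: 5.6
tcp_pos: [0.5165, 0.0325, 0.3423]
orientation: [-1.058, 1.303, 1.05]
contact_force: [-0.4, -3.0, -6.8]
grip_width: 0.0118
```

```bash
python3 s.py
```

```text
5.6 tcp [0.5165 0.0325 0.3423] jaw 1.3612 w 0.0118 F [-0.38 -2.97 -6.78] M [-0.602 -0.011  0.   ] tau7 -0.188 q7 1.292
```

Emit:
servo_tool([
  [0,0,0,1,1],
  [0,0,0,1.5,1],
  [0,0,0,2,1],
])

```text
clock: 5.9
tcp_pos: [0.5165, 0.0325, 0.3423]
orientation: [-1.031, 1.317, 1.023]
contact_force: [0.7, -3.5, -7.7]
grip_width: 0.0113
```

```bash
python3 s.py
```

```text
5.9 tcp [0.5165 0.0325 0.3423] jaw 1.3255 w 0.0113 F [ 0.75 -3.51 -7.74] M [-0.524 -0.113  0.144] tau7 -0.025 q7 1.259
```

Emit:
servo_tool([
  [0,0,0,0.5,1],
  [0,0,0,1,1],
])

```text
clock: 6.1
tcp_pos: [0.5165, 0.0325, 0.3423]
orientation: [-1.017, 1.324, 1.009]
contact_force: [-0.3, -3.0, -7.1]
grip_width: 0.0115
```

```bash
python3 s.py
```

```text
6.1 tcp [0.5165 0.0325 0.3423] jaw 1.3073 w 0.0115 F [-0.32 -2.96 -7.06] M [-0.523 -0.071  0.144] tau7 -0.019 q7 1.242
```

Emit:
servo_tool([
  [0,0,0,4,1],
  [0,0,0,8,1],
  [0,0,0,12,1],
  [0,0,0,16,1],
  [0,0,0,20,1],
  [0,0,0,24,1],
  [0,0,0,24,1],
])

```text
clock: 6.8
tcp_pos: [0.5166, 0.0328, 0.3423]
orientation: [-0.697, 1.457, 0.689]
contact_force: [1.3, -1.6, -7.7]
grip_width: 0.0114
```

```bash
python3 s.py
```

```text
6.8 tcp [0.5166 0.0328 0.3423] jaw 0.8876 w 0.0114 F [ 1.26 -1.63 -7.69] M [-0.375 -0.252 -0.131] tau7 -0.51 q7 0.858
```

Emit:
servo_tool([
  [0,0,0,1.5,1],
  [0,0,0,3,1],
  [0,0,0,4.5,1],
  [0,0,0,6,1],
])

```text
clock: 7.2
tcp_pos: [0.5166, 0.0328, 0.3423]
orientation: [-0.614, 1.483, 0.607]
contact_force: [0.6, -2.6, -8.2]
grip_width: 0.0115
```

```bash
python3 s.py
```

```text
7.2 tcp [0.5166 0.0328 0.3423] jaw 0.781 w 0.0115 F [ 0.65 -2.65 -8.23] M [-0.323 -0.228  0.128] tau7 0.197 q7 0.761
```

Emit:
servo_tool([
  [0,0,0,0.7,1],
  [0,0,0,1.4,1],
  [0,0,0,2,1],
])

```text
clock: 7.5
tcp_pos: [0.5166, 0.0328, 0.3423]
orientation: [-0.587, 1.49, 0.579]
contact_force: [1.5, -2.2, -7.3]
grip_width: 0.0113
```

```bash
python3 s.py
```

```text
7.5 tcp [0.5166 0.0328 0.3423] jaw 0.7455 w 0.0113 F [ 1.45 -2.2  -7.34] M [-0.413 -0.216  0.106] tau7 -0.014 q7 0.729
```

Emit:
servo_tool([
  [0,0,0,0.5,1],
  [0,0,0,1,1],
  [0,0,0,1,1],
])

```text
clock: 7.8
tcp_pos: [0.5166, 0.0328, 0.3423]
orientation: [-0.573, 1.494, 0.565]
contact_force: [1.1, -2.2, -7.4]
grip_width: 0.0109
```

```bash
python3 s.py
```

```text
7.8 tcp [0.5166 0.0328 0.3423] jaw 0.7275 w 0.0109 F [ 1.08 -2.24 -7.4 ] M [-0.389 -0.2    0.044] tau7 -0.146 q7 0.713
```

Emit:
servo_tool([
  [0,0,0,0.5,1],
  [0,0,0,1,1],
  [0,0,0,1,1],
])

```text
clock: 8.1
tcp_pos: [0.5166, 0.0328, 0.3423]
orientation: [-0.56, 1.498, 0.552]
contact_force: [1.7, -2.7, -8.1]
grip_width: 0.0116
```

```bash
python3 s.py
```

```text
8.1 tcp [0.5166 0.0328 0.3423] jaw 0.7103 w 0.0116 F [ 1.66 -2.68 -8.06] M [-0.463 -0.188  0.411] tau7 -0.433 q7 0.697
```

Emit:
servo_tool([
  [0,0,0,0,0.4],
  [0,0,0,0,-0.2],
  [0,0,0,0,-0.2],
  [0,0,0,0,-0.2],
  [-0.04,0,0,0,-0.2],
  [-0.068,0,0,0,-0.2],
  [-0.068,-0.035,-0.033,4,-0.2],
  [-0.068,-0.07,-0.066,9,-0.2],
])

```text
clock: 8.9
tcp_pos: [0.5126, -0.0628, 0.4121]
orientation: [-0.438, 1.522, 0.43]
contact_force: [0.8, -0.4, -0.3]
grip_width: 0.0511
```

```bash
python3 - <<'E'
from h import *
o=get_obs();print(o["clock"],o["tcp_pos"],jaw(o),rel([.4965,-.379],o))
E
```

```text
8.9 [ 0.51256787 -0.0628137   0.41211938] 0.5545637029272674 [ 0.001  -0.2603 -0.1802]
```

Emit:
servo_tool([
  [0,-0.041,-0.028,4,-0.2],
  [0,-0.082,-0.056,8,-0.2],
  [0,-0.123,-0.085,12,-0.2],
  [0,-0.164,-0.113,17,-0.2],
  [0,-0.205,-0.142,22,-0.2],
  [0.03,-0.24,-0.168,26,-0.2],
  [0.07,-0.26,-0.18,26,-0.2],
  [0.07,-0.26,-0.18,26,-0.2],
])

```text
clock: 9.7
tcp_pos: [0.4942, -0.3814, 0.338]
orientation: [-0.076, 1.572, 0.073]
contact_force: [-0.6, 1.0, -1.4]
grip_width: 0.0515
```

```bash
python3 w.py pics/w3.png
```

```text
9.7 [ 0.49422038 -0.38136158  0.33804827] 0.09530890266088508 0.05151293037948731 [ 0.04235426  0.01111091 -0.0031322 ]
[[-0.0024 -0.0952  0.9955]
 [-0.002   0.9955  0.0952]
 [-1.     -0.0017 -0.0026]]
```

View pics/w3.png

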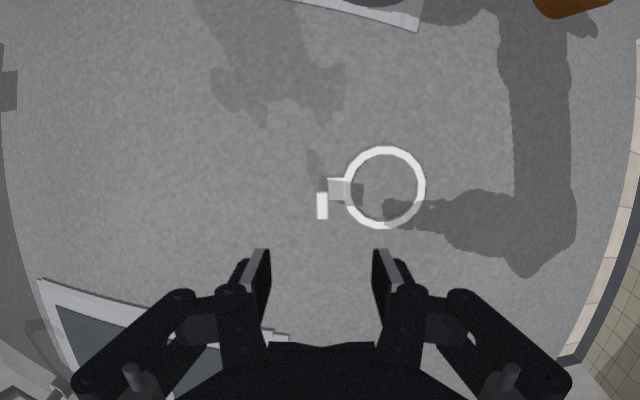

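```bash
python3 - <<'E'
from h import *
o=get_obs();t=wray(322.5,206,.066,o);r=(wray(344,187.5,.006,o)+wray(426,187.5,.006,o)+wray(385,145.5,.006,o)+wray(385,229.5,.006,o))/4
print("tab",t,"ring",r,r-t,np.hypot(*(r-t)),np.arctan2(*(r-t)[::-1]),jaw(o),"rel",rel(t,o))
print(np.linalg.norm(wray(344,187.5,.006,o)-wray(426,187.5,.006,o)), wray(322.5,192,.066,o)-wray(322.5,220,.066,o))
E
```

```text
tab [ 0.4975 -0.3788] ring [ 0.561825 -0.37105 ] [0.064325 0.00775 ] 0.0647901854064333 0.11990398536502439 0.09751928879051465 rel [-0.      0.0009  0.002 ]
0.0862812262314346 [-0.0023  0.0237]
```

Emit:
servo_tool([
  [0.045,0.001,0.002,-1,-0.2],
  [0.09,0.001,0.002,-1,-0.2],
  [0.133,0.001,0.002,-1,-0.2],
  [0.133,0.001,0.002,-1,-0.2],
  [0.133,0.001,0.002,-1,0.4],
  [0.133,0.001,0.002,-1,1],
  [0.133,0.001,0.002,-1,1],
  [0.133,0.001,0.002,-1,1],
], force=40)

```text
clock: 10.55
tcp_pos: [0.4984, -0.3798, 0.2106]
orientation: [-0.094, 1.564, 0.087]
contact_force: [-0.4, 1.4, 6.4]
grip_width: 0.0096
```

Emit:
servo_tool([
  [0,0,0,0,1],
  [-0.03,0,0,0,1],
  [-0.08,0,0,0,1],
  [-0.13,0,0,0,1],
  [-0.18,0,0,0,1],
  [-0.23,0,0,0,1],
  [-0.23,0,0,0,1],
])

```text
clock: 11.25
tcp_pos: [0.4976, -0.381, 0.4494]
orientation: [-0.099, 1.552, 0.08]
contact_force: [-0.2, -0.5, 0.2]
grip_width: 0.0095
```

```bash
python3 s.py; python3 - <<'E'
from h import *
o=get_obs();j=jaw(o);T=np.array([.5165,.0335])-.063*np.array([np.cos(j),np.sin(j)]);print(T,rel(T,o))
E
```

```text
11.25 tcp [ 0.4976 -0.381   0.4494] jaw 0.1141 w 0.0095 F [-0.18 -0.5   0.21] M [-0.065 -0.025 -0.001] tau7 -0.27 q7 0.952
[0.45390949 0.02632865] [-0.0052  0.4097  0.003 ]
```

Emit:
servo_tool([
  [0,0.045,0,0,1],
  [0,0.09,0,0,1],
  [0,0.135,0,0,1],
  [0,0.18,0,0,1],
  [0,0.225,0,0,1],
  [0,0.27,0.001,0,1],
  [0,0.315,0.002,0,1],
  [0,0.36,0.003,0,1],
])

```text
clock: 12.05
tcp_pos: [0.4588, -0.0217, 0.4455]
orientation: [-0.097, 1.551, 0.081]
contact_force: [0.7, 0.7, -0.1]
grip_width: 0.0096
```

```bash
python3 s.py; python3 - <<'E'
from h import *
o=get_obs();j=jaw(o);T=np.array([.5165,.0335])-.063*np.array([np.cos(j),np.sin(j)]);print(T,rel(T,o))
E
```

```text
12.05 tcp [ 0.4588 -0.0217  0.4455] jaw 0.1137 w 0.0096 F [ 0.7   0.7  -0.15] M [ 0.044 -0.052 -0.033] tau7 1.509 q7 0.066
[0.45390674 0.02635274] [-0.0006  0.0483  0.0006]
```

Emit:
servo_tool([
  [0,0.03,0,0,1],
  [0,0.048,0.0006,0,1],
  [0.02,0.048,0.0006,0,1],
  [0.036,0.048,0.0006,0,1],
  [0.036,0.048,0.0006,0,1],
  [0.036,0.048,0.0006,0,1],
])

```text
clock: 12.65
tcp_pos: [0.4546, 0.0254, 0.4095]
orientation: [-0.097, 1.55, 0.08]
contact_force: [1.1, 0.1, -0.4]
grip_width: 0.0093
```

```bash
python3 w.py pics/w4.png;python3 - <<'E'
import cv2,sys
sys.path.insert(0,'.')
from h import *
a=cv2.imread("pics/w4.png")[70:310,300:540]
t=grab_frame("top")[:,:,::-1][200:300,265:385];s=grab_frame("scene")[:,:,::-1][125:225,270:390]
f=lambda i,s:cv2.resize(i,None,fx=s,fy=s,interpolation=cv2.INTER_CUBIC)
b=np.vstack([f(t,2.5),f(s,2.5)])[:500]
o=np.zeros((500,780,3),np.uint8);o[:480,:480]=f(a,2);o[:,480:780]=b
cv2.imwrite("pics/z4.png",o)
E
```

```text
12.65 [0.45463376 0.02539931 0.40946633] 0.11295804395876141 0.009297577398308124 [-0.0088865   0.00262964  0.04854265]
[[ 0.0192 -0.1125  0.9935]
 [-0.0094  0.9936  0.1127]
 [-0.9998 -0.0115  0.018 ]]
```

View pics/z4.png

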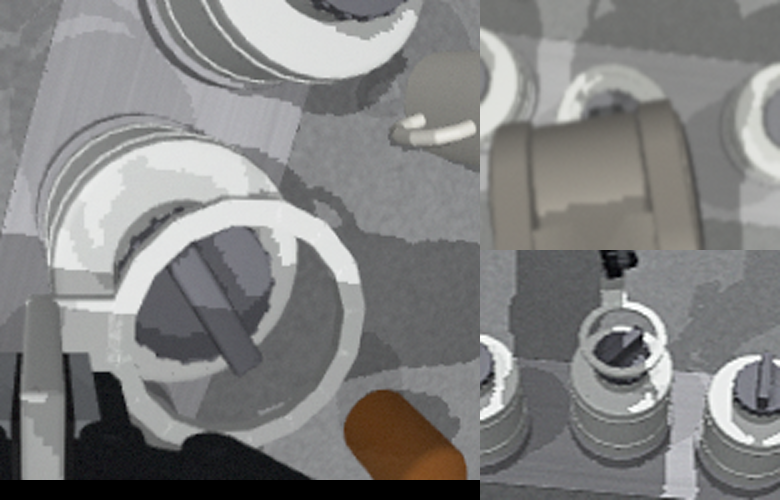

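```bash
python3 - <<'E'
from h import *
o=get_obs()
P=lambda x,y,z:wray(300+x/2,70+y/2,z,o)
e=[P(262,352,.188),P(238,375,.188),P(170,262,.188),P(200,243,.188)]
print("bar",np.mean(e,axis=0),e)
r=[P(365,310,.203),P(110,322,.203),P(250,196,.203),P(237,449,.203)]
print("ring",(r[0]+r[1])/2,(r[2]+r[3])/2,np.linalg.norm(r[0]-r[1]),np.linalg.norm(r[2]-r[3]))
t,M=tool(o);print("model",t[:2]+.063*M[:2,2],t)
S=lambda x,y,z:ray("scene",270+(x-480)/2.5,125+(y-250)/2.5,z)
print("scene ring",S(622,339,.203),"cap",S(621,352,.164))
E
```

```text
bar [0.519475 0.033075] [array([0.5388, 0.0192]), array([0.5318, 0.0097]), array([0.4992, 0.048 ]), array([0.5081, 0.0554])]
ring [0.52335 0.037  ] [0.52435 0.03135] 0.08772462596101505 0.08811004483031433
model [0.5175681  0.03260131] [0.45498262 0.02549075 0.40989896]
scene ring [0.5241 0.0319] cap [0.5169 0.0317]
```

Emit:
servo_tool([
  [0,0.0035,-0.0045,0,1],
  [0,0.0035,-0.0045,0,1],
  [0.01,0.0035,-0.0045,0,1],
  [0.02,0.0035,-0.0045,0,1],
  [0.025,0.0035,-0.0045,0,1],
  [0.03,0.0035,-0.0045,0,1],
])

```text
clock: 13.4
tcp_pos: [0.4506, 0.0281, 0.3789]
orientation: [-0.097, 1.55, 0.08]
contact_force: [1.5, -0.4, -0.6]
grip_width: 0.0093
```

```bash
python3 s.py; python3 w.py pics/w5.png;python3 - <<'E'
import cv2
from h import *
a=cv2.imread("pics/w5.png")[70:310,300:540]
s=grab_frame("scene")[:,:,::-1][125:225,270:390]
f=lambda i,s:cv2.resize(i,None,fx=s,fy=s,interpolation=cv2.INTER_CUBIC)
o=np.zeros((480,780,3),np.uint8);o[:480,:480]=f(a,2);o[:250,480:780]=f(s,2.5)
cv2.imwrite("pics/z5.png",o)
E
```

```text
13.4 tcp [0.4506 0.0281 0.3789] jaw 0.1129 w 0.0093 F [ 1.45 -0.35 -0.58] M [-0.026  0.027  0.005] tau7 -0.079 q7 0.006
13.4 [0.45061428 0.02811319 0.37885104] 0.11292185828961104 0.00930307806194345 [-0.02553849  0.02746676  0.00468176]
[[ 0.0195 -0.1125  0.9935]
 [-0.0095  0.9936  0.1127]
 [-0.9998 -0.0116  0.0183]]
```

View pics/z5.png

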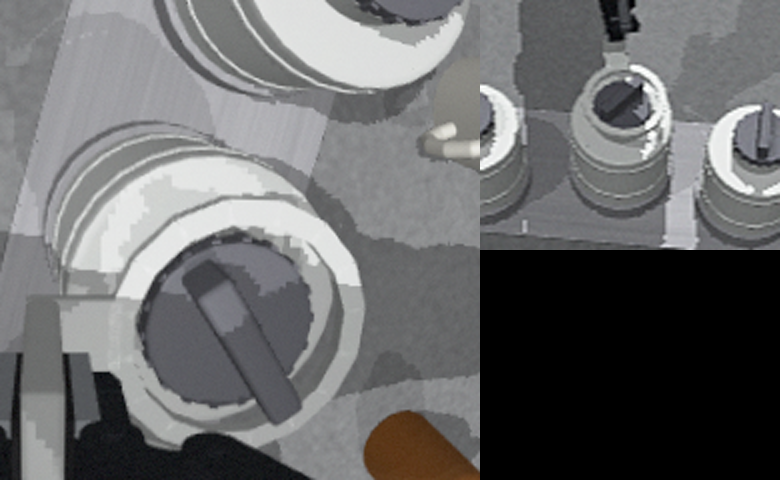

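```bash
python3 - <<'E'
from h import *
o=get_obs()
P=lambda x,y,z:wray(300+x/2,70+y/2,z,o)
m=lambda L,z:[((P(*L[0],z)+P(*L[1],z))/2).round(4),((P(*L[2],z)+P(*L[3],z))/2).round(4),np.linalg.norm(P(*L[0],z)-P(*L[1],z)).round(4)]
print("cap",m([(313,320),(140,325),(235,233),(218,407)],.164))
print("ring",m([(364,305),(112,325),(255,196),(240,448)],.172))
t,M=tool(o);print("model",t+M@[.2106,0,.063])
E
```

```text
cap [array([0.5168, 0.0341]), array([0.5157, 0.0332]), np.float64(0.0611)]
ring [array([0.5184, 0.0399]), array([0.5208, 0.0342]), np.float64(0.0862)]
model [0.51713799 0.0332035  0.16946999]
```

Emit:
servo_tool([
  [0,0,-0.002,0,1],
  [0.01,0,-0.002,0,1],
  [0.018,0,-0.002,0,1],
  [0.025,0,-0.002,0,1],
  [0.03,0,-0.002,0,1],
  [0.033,0,-0.002,0,1],
  [0.033,0,-0.002,0,1],
])

```text
clock: 14.2
tcp_pos: [0.4491, 0.0276, 0.3454]
orientation: [-0.097, 1.551, 0.08]
contact_force: [0.3, -0.4, 0.2]
grip_width: 0.0093
```

```bash
python3 s.py
```

```text
14.2 tcp [0.4491 0.0276 0.3454] jaw 0.1128 w 0.0093 F [ 0.26 -0.41  0.16] M [ 0.044  0.022 -0.002] tau7 0.052 q7 0.05
```

Emit:
servo_tool([
  [0.001,0,0,0,1],
  [0.002,0,0,0,1],
  [0.002,0,0,0,1],
])

```text
clock: 14.5
tcp_pos: [0.4494, 0.0274, 0.3442]
orientation: [-0.096, 1.551, 0.08]
contact_force: [-2.9, -0.1, 8.4]
grip_width: 0.0092
```

Emit:
servo_tool([
  [0,0,0,0,0.65],
  [0,0,0,0,0.55],
  [0,0,0,0,0.5],
  [0,0,0,0,0.5],
  [-0.02,0,0,0,0.5],
  [-0.05,0,0,0,0.5],
  [-0.08,0,0,0,0.5],
  [-0.1,0,0,0,0.5],
])

```text
clock: 15.3
tcp_pos: [0.4477, 0.0282, 0.446]
orientation: [-0.096, 1.549, 0.08]
contact_force: [-0.2, 0.6, 0.9]
grip_width: 0.0215
```

Emit:
servo_tool([
  [-0.02,-0.04,0,0,0.5],
  [-0.02,-0.08,0,0,0.5],
  [-0.02,-0.12,0,0,0.5],
  [-0.02,-0.17,0,0,0.5],
  [-0.02,-0.22,0,0,0.5],
  [-0.02,-0.26,0,0,0.5],
  [-0.02,-0.3,0,0,0.5],
  [-0.02,-0.3,0,0,0.5],
])

```text
clock: 16.1
tcp_pos: [0.4796, -0.275, 0.4696]
orientation: [-0.093, 1.55, 0.071]
contact_force: [0.3, -0.6, -0.6]
grip_width: 0.021
```

```bash
python3 s.py; python3 - <<'E'
from h import *
t=grab_frame("top")[:,:,::-1];s=grab_frame("scene")[:,:,::-1]
cv2.imwrite("pics/t6.png",t);cv2.imwrite("pics/s6.png",s)
f=lambda i,s:cv2.resize(i,None,fx=s,fy=s,interpolation=cv2.INTER_CUBIC)
o=np.zeros((600,800,3),np.uint8);o[:300,:500]=f(t[190:290,235:401],3)[:300,:498].copy() if 0 else cv2.resize(t[190:290,235:402],(500,300),interpolation=cv2.INTER_CUBIC)
o[300:600,:500]=cv2.resize(s[130:230,240:407],(500,300),interpolation=cv2.INTER_CUBIC)
o[:300,500:]=cv2.resize(t[215:275,290:350],(300,300),interpolation=cv2.INTER_CUBIC)
o[300:,500:]=cv2.resize(s[145:205,297:357],(300,300),interpolation=cv2.INTER_CUBIC)
cv2.imwrite("pics/z6.png",o)
E
```

```text
16.1 tcp [ 0.4796 -0.275   0.4696] jaw 0.1043 w 0.021 F [ 0.32 -0.57 -0.58] M [-0.024  0.005 -0.016] tau7 0.921 q7 0.742
```

View pics/z6.png

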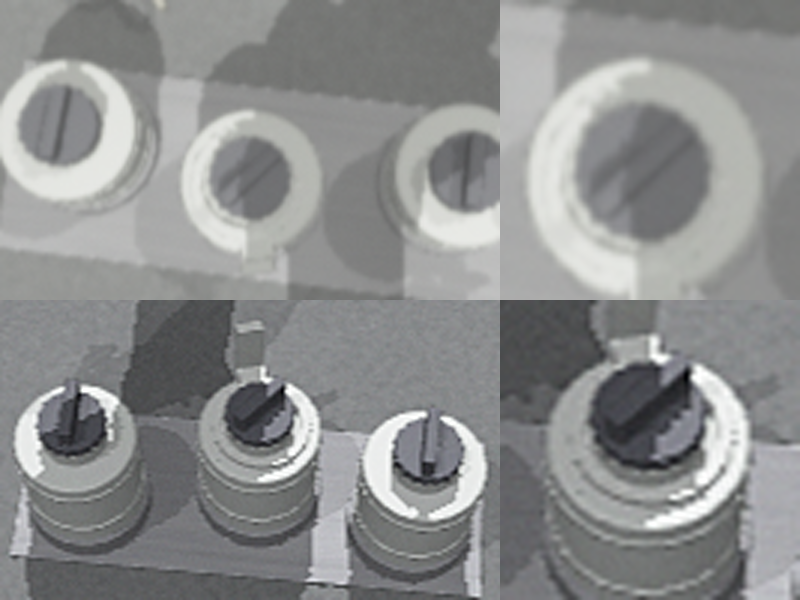

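```bash
python3 -c "
from bench import *
print(hand_in())"
```

```text
the job is handed in; nothing more can be done
None
```

The loose cap was the middle one, cap_b. I tightened it to its stop, put the white collar over it onto the canister's shoulder, and handed the job in at about 16 s on the robot clock. `hand_in()` gives no verdict, so what follows is from my own checks.

- **Feeling the caps:** cap_a was tight. It stopped after about 0.10 rad, and the torque briefly read 0.62 N m. That is at the edge of the 0.6 N m below which the canister is sure to stay put. I backed off at once, and the last pictures show no visible swivel, though I did not measure it. cap_b turned freely at about 0.13 N m. I did not feel cap_c, because the loose cap had already been found.
- **Tightening cap_b:** it turned about 0.72 rad in all, and the torque rose to 0.41 N m at the end. That fits a hard stop near 0.70 rad, against the 0.63 rad needed.
- **Collar:** the last top and scene pictures show the collar lying flat round the neck on the shoulder of can_b. I felt contact at about 8 N as it was set down. My estimates of the collar centre and the cap axis differed by up to 3 mm in position before the last lowering. With the collar seated, the neck cannot let it sit more than 5.5 mm off centre.
- **Surroundings:** the arm was clear of everything at hand-in, and it never went near enough to touch the jar, mug or soap bottle. I did not measure those three again afterwards.

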